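# Lock the grinding cup into the herb mill and start it

### The arm

A 6-joint arm with a two-finger parallel gripper is mounted at the origin on the work surface. World frame = base frame: x ahead of the robot, y to its left, z up, the work surface at z = 0. Lengths are in mm, angles in rad, forces in N, time in s.
With the tool pointing down it reaches from about 275 to 775 mm from the base axis. Payload 14.6 kg.
Tool frame: the origin (TCP) lies midway between the tips of the shut fingers; the grasp point (between the pads) lies arm.grasp_offset behind it (arm.grasp_offset is the distance from the TCP to the grasp point, in mm); z points along the fingers, y is the line along which they close (so a half turn about z gives the same grasp; the last joint's range is limited). The gripper opens to 85 mm and grips with 20 to 120 N. Pads are 22 mm wide; open, the fingers measure 114 mm over their backs; the gripper's body (76 mm by 85 mm) begins 54 mm behind the grasp point. The pads swing forward as they close: fully open they stand 13 mm farther back than shut.
Start: joints at [1.024, 0.263, -0.048, 1.259, 0, 1.415], TCP at [200.477, 485.219, 231.278] pointing down, gripper open.
Joint ranges: [-2.65, 2.65], [-0.89, 1.7], [-1.18, 1.37], [-2.13, 2.11], [-1.35, 1.29], [-3.14, 3.14]. Speed limits (rad/s): [1.89, 1.89, 2.57, 2.79, 3.14, 3.14].

### API

Orientations are given as [roll, pitch, yaw] about the fixed x, y, z axes, in that order (R = Rz(yaw) Ry(pitch) Rx(roll)).
In Python, from rig import arm gives the robot as it stands. The module is installed in compiled form; this text tells all that it offers.
- The arm moves only by the shell command python3 -m inch 'ROWS'. ROWS is JSON, a list of rows, each a list of 3 entries, a list of its own where there are three numbers: the opening, from 0 (shut) to 1 (fully open), then the shift along the tool's x, y, z normalised to -1 to 1, where 1 is 0.75 m, then the turn, a rotation vector about the tool's x, y, z normalised to -1 to 1, where 1 is 180 degrees. In form: [[hand, [x, y, z], [ax, ay, az]], ...]. A call has 1 to 5 rows; each row is the pose to reach, as a shift and turn from the pose commanded when the call began, along the tool's axes at that moment, turning the shorter way round; what a row does not reach only later rows make up. A row lasts 1/8 s, in which the tool goes at most 62.5 mm and 10.7 degrees, less where a joint would pass 70% of its speed; a pose out of reach is approached as far as the arm can. A call with a number of a shift or a turn outside -1 to 1 is refused whole. A call with a gripper value outside its range is refused whole. The fingers move at their own pace and stop on an object; the grip force is fixed at half the most. Time passes only in rows, so rows that repeat a pose let the fingers close. It gives the time, the measured TCP pose, the force, the opening and the grip force at its end, in the units of the state.
- arm.read_state(): the state, without advancing time (a new reading comes with each control period).
- arm.capture(name): name is "scene" or "top" or "wrist"; returns the picture (420x560x3 uint8, red, green, blue); there is no depth.
- arm.camera_params(name): a dict with "K" (3x3 intrinsics, pixels), "pose" (4x4, takes a point from camera to world coordinates); the wrist camera has in their place "hand_eye" (4x4, takes a point from camera to tool coordinates, whose origin is the TCP and whose axes are the flange's). Camera axes: x right, y down, z forward; pixel columns grow to the right and rows downward; lengths in mm; the calibration is good to about 2 mm. A picture is of the moment at which its call begins: read the wrist's pose just before it. camera_params takes no time and is no camera call.
- arm.hand_in(): hands the job in; it is judged then, once.
The state is a dict: "t": time; "q": joint angles; "qd": joint speeds; "joint_efforts": joint torques, N m; "tcp_pos": TCP position; "orientation": TCP orientation; "ft_force": force on the tool from outside, world axes, zero at the start; "ft_torque": the same for the moment, N m; "opening": opening from 0.0 (shut) to 1.0 (fully open); "finger_force": force on a finger pad.
Only numpy, scipy, OpenCV 4.12 (cv2) and the standard library are available. Lean on these libraries where they do the work, as an engineer would, in place of code of your own. Each camera call takes 0.05 s, during which the arm holds its last target. There are 200 camera calls.

### The job

Take the grinding cup, the one with two lugs at its foot, out of the sloping rack, set it upright into the mill's collar with its lugs in the entry slots, push it down and turn it clockwise until it locks, and let it spring up into its notch. Then press the mill's start button fully in and let go. Leave the two storage cans in the rack and knock nothing over.

Things in the scene. Friction and masses are not known exactly. Their poses are not given: they have to be found in the camera images.
- cup_centre (a point): Centre of the grinding cup: a closed steel cylinder 50 mm in diameter, 110 mm high, flush black base skirt and lid, about 0.17 kg. On the axis, 55 mm above the foot. z: its axis, foot to lid. y: the line through its two lugs. It starts in one of the rack's bays, leaning 30 degrees; its side is free of the rack all round from 56 mm above the foot to the lid.
- cup_foot (a point): Centre of the cup's foot, axes as above. Two steel bayonet lugs stick out on opposite sides of the skirt along y, to 32 mm from the axis; each 12 mm wide, 5 mm high, its underside 6 mm above the foot. A steel rib across the lid (6 mm wide, 44 mm long, 3 mm high) lies along the same line and shows from above where the lugs are.
- rack: Plywood sloping rack, 280 mm wide, fixed. Origin: centre of its underside; -x: its front. Three bays 90 mm apart along y hold a cup or can each, tops leaning 30 degrees from vertical towards -x. A foot stands on the sloping board (centre at x 0, z 50 mm), the side leans on cheeks and a front rail that reach 38 to 56 mm up it along the lean. Nothing is above; lift out along the lean.
- can_tall_centre (a point): Centre (half-way up the axis) of a storage can in the rack: steel, 50 mm in diameter like the cup, 98 mm high, no lugs, no rib, two dark rings round the side. Not for the mill.
- can_short_centre (a point): The same for a storage can 78 mm high, no lugs and no rib. Not for the mill.
- mill: Herb mill, fixed: white housing 130 mm wide (y), x -127 to 75 mm, flat top at z 80 mm, sloping front panel. Origin: at the underside, below the collar's axis; -x: its front. Seen from above the collar's two slots lie on the mill's y axis turned 50 degrees anticlockwise (dash marks); the lugs' locked line is the mill's y axis (dot marks). Locking turns the cup 50 degrees clockwise.
- mill_collar (a point): Centre of the rim of the aluminium bayonet collar, 80 mm in diameter, on the mill's top; rim 104 mm above the mill's underside; axes as the mill's. Bore 54 mm between the lips; the two entry slots are 34 degrees wide and reach 34.5 mm from the axis. A stop ends the turn about 3 degrees past the locked line. A lug that misses its slot rides on the rim, foot 98 mm above the underside.
- mill_pad (a joint): Travel down, m, of the sprung rubber pad in the collar that carries the cup: 0 up, 0.011 bottom. Cup's foot above the mill's underside: 93 mm at 0 (lugs in the slots), 82 mm at the bottom. The lugs clear the lips below 86 mm (0.007). The push grows from 2.6 N to 12 N. Turned and let go, the cup springs up into the notch, foot at 89 mm (0.004): locked, 3 degrees of play each way.
- start_top (a point): Centre of the top of the start button: a round aluminium push button 28 mm in diameter in a black ring, in the middle of the mill's sloping front panel. z: straight out of the panel, leaning 32.7 degrees from vertical towards the mill's front (-x). It stands 10 mm proud of its ring.
- start (a joint): Travel of the start button, m: 0 out, 0.006 fully in; sprung, 1.5 N to start, 5 N fully in; comes back when let go.
- bottle_a: Dark dropper bottle, 27 mm in diameter, 66 mm high, standing. Origin: centre of its underside (z up).
- bottle_b: Another such bottle.
- bottle_c: Another such bottle, white cap.
- paper_cup_a: Open pink paper cup, 84 mm across the rim, 110 mm high, standing. Origin: centre of its underside.
- paper_cup_b: The same in blue.
- glass_jar: Open glass jar, 78 mm across, 62 mm high, standing. Origin: centre of its underside.

How it is judged (in metres and radians):
On the way, in this order (a step that is already met when the one before it is completed fails the run):
1. the grinding cup is locked in the mill's collar: turned to the locked line and sprung up into the notch (horizontal distance between cup_centre and mill below 0.005 m and angle between the y axis of cup_centre and the y axis of mill, either way round below 0.13 rad and angle between cup_centre's own z axis and vertical below 0.07 rad and z of cup_centre in the frame of mill between 0.1415 and 0.147 m), for 0.2 s.
2. the start button is pressed in while the cup is locked (all of step 1 and value of joint start above 0.0045 m), for 0.05 s.
At the end, for the whole second after the job is handed in: Cup locked in the mill: within 5 mm of the collar's axis, 4 degrees of upright and 7 degrees of the locked line, foot 86.5 to 92 mm above the mill's underside; button pressed (4.5 mm or more) after locking and out again; cans within 20 mm of their start; cups, bottles, jar upright (all of step 1 and value of joint start below 0.0015 m and distance of each of can_tall_centre, can_short_centre from where it was at the start of the episode below 0.02 m and angle between each of paper_cup_a, paper_cup_b, glass_jar, bottle_a, bottle_b, bottle_c's own z axis and vertical below 0.4 rad); the robot touches nothing.
It fails at once if a storage can is taken or shifted more than 20 mm (not (distance of each of can_tall_centre, can_short_centre from where it was at the start of the episode below 0.02 m)).
It fails at once if a paper cup, bottle or jar is knocked over (not (angle between each of paper_cup_a, paper_cup_b, glass_jar, bottle_a, bottle_b, bottle_c's own z axis and vertical below 0.4 rad)).
It also fails if it takes over 56 s, if anything falls off the work surface, if the arm or the gripper's body presses on something with over 40 N, if the wrist force passes 120 N, or if a joint passes its speed limit or range.

## Working session

There is one attempt and no reset: what is moved stays moved. The work goes in short steps, Python scripts to look and compute and a shell command to move; the robot and the scene stay as the last step left them, time stands still between calls to the robot, and variables do not carry over. Pictures are saved under pics/ and viewed, at most 10 in all, crops included, and the job is handed in when it is done.

```bash
mkdir -p pics
python3 - <<'E'
from rig import arm
import cv2,numpy as np
np.set_printoptions(suppress=True,precision=3)
for n in("scene","top"):
    cv2.imwrite(f"pics/{n}0.png",arm.capture(n)[:,:,::-1]); c=arm.camera_params(n); print(n,c["K"],c["pose"])
print(arm.camera_params("wrist"),arm.grasp_offset); print(arm.read_state())
E
```

```text
scene [[435.682   0.    278.689]
 [  0.    435.682 211.338]
 [  0.      0.      1.   ]] [[   0.845    0.286   -0.451 1052.439]
 [   0.534   -0.459    0.71  -702.542]
 [  -0.004   -0.841   -0.541  664.406]
 [   0.       0.       0.       1.   ]]
top [[438.578   0.    284.754]
 [  0.    438.578 211.048]
 [  0.      0.      1.   ]] [[  -0.015   -0.989    0.149  425.884]
 [  -1.       0.012   -0.021   30.74 ]
 [   0.019   -0.15    -0.989 1119.306]
 [   0.       0.       0.       1.   ]]
{'K': array([[301.092,   0.   , 283.252],
       [  0.   , 301.092, 202.432],
       [  0.   ,   0.   ,   1.   ]]), 'hand_eye': array([[  -0.   ,   -0.952,   -0.308,   77.584],
       [   1.   ,   -0.   ,    0.   ,   -0.282],
       [  -0.   ,   -0.308,    0.952, -142.607],
       [   0.   ,    0.   ,    0.   ,    1.   ]])} 18.700000000000003
{'t': 0.1, 'q': array([ 1.024,  0.263, -0.049,  1.259, -0.   ,  1.416]), 'qd': array([ 0.001, -0.003,  0.002,  0.   ,  0.001,  0.001]), 'joint_efforts': array([ -0.003, -63.858,  38.506,   0.01 ,  -0.   ,  -0.   ]), 'tcp_pos': array([200.346, 485.012, 230.886]), 'orientation': array([-3.141, -0.   ,  2.75 ]), 'ft_force': array([-0.649,  0.049,  0.318]), 'ft_torque': array([-0.031, -0.013,  0.011]), 'finger_force': 0.0, 'opening': 0.9984975985556115}
```

View pics/scene0.png

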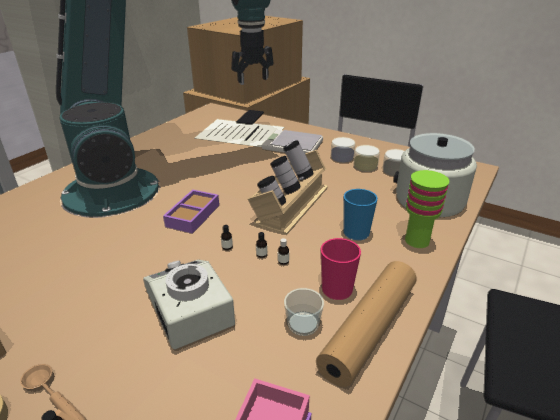

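View pics/top0.png

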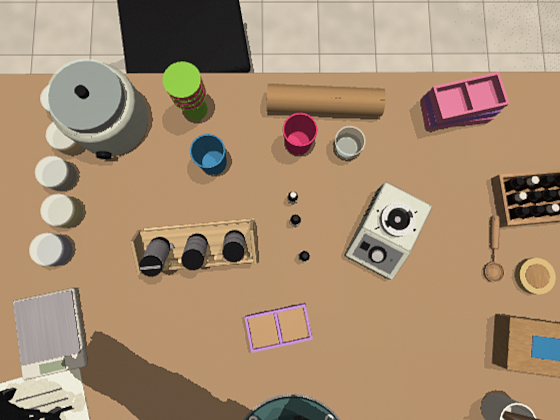

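The top view shows the rack around (195,247). The grinding cup is the leftmost item, with its rib at about (150,267); the tall can is in the middle and the short can on the right. The mill's collar is at (398,219) and its button at (377,255). I'll zoom in on both.

Run:
```python
import cv2,numpy as np
t=cv2.imread("pics/top0.png")
a=cv2.resize(t[200:300,125:265],None,fx=5.6,fy=5.6,interpolation=3)[:560,:780]
b=cv2.resize(t[175:285,335:440],None,fx=5,fy=5,interpolation=3)
cv2.imwrite("pics/ca.png",a);cv2.imwrite("pics/cb.png",b)
```

```text
(no output)
```

View pics/ca.png

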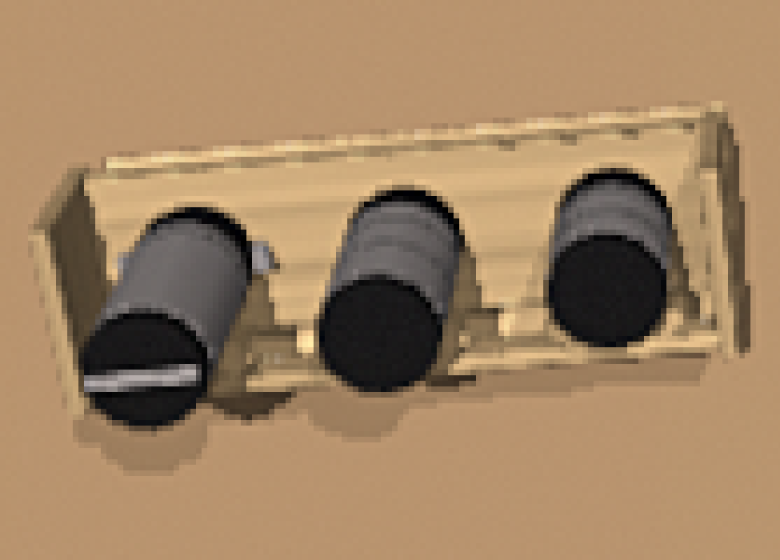

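View pics/cb.png

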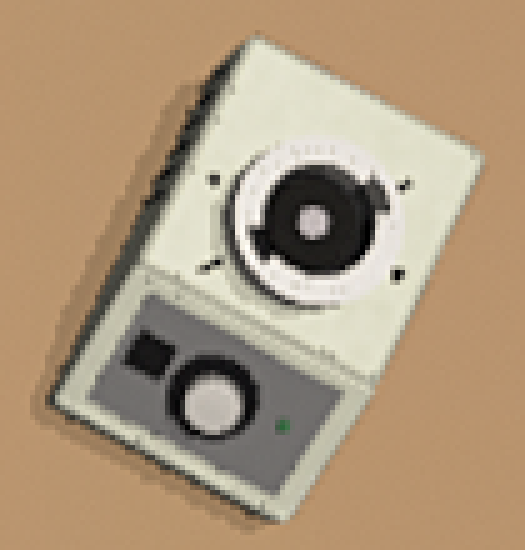

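The crops give these positions:
- **Cup lid:** centred at crop (145,369), with the rib from (84,384) to (200,373).
- **Can lids:** (380,333) and (608,290).
- **Collar bore:** about (318,222).
- **Dots:** (214,180) and (397,274).
- **Dashes:** (405,185) and (210,265).
- **Button top:** (213,403).

Next I turn these into world positions.

```bash
cat > h.py <<'E'
from rig import arm
import numpy as np
from scipy.spatial.transform import Rotation as Ro
from scipy.optimize import least_squares
np.set_printoptions(suppress=True,precision=3)
def cam(n,st=None):
    c=arm.camera_params(n)
    if n!="wrist": return c["K"],c["pose"]
    s=st or arm.read_state(); T=np.eye(4); T[:3,:3]=Ro.from_euler('xyz',s["orientation"]).as_matrix(); T[:3,3]=s["tcp_pos"]
    return c["K"],T@c["hand_eye"]
def proj(P,n,C=None):
    K,T=C or cam(n); p=(np.atleast_2d(P)-T[:3,3])@T[:3,:3]@K.T; return p[:,:2]/p[:,2:]
def ray(px,z,n,C=None):
    K,T=C or cam(n); d=T[:3,:3]@np.linalg.solve(K,[*px,1]); return T[:3,3]+d*(z-T[2,3])/d[2]
def move(Rt,pt,st=None,Rc=None,pc=None):
    "normalised shift, turn from the current pose to target"
    s=st or arm.read_state(); R0=Ro.from_euler('xyz',s["orientation"]) if Rc is None else Rc; p0=s["tcp_pos"] if pc is None else pc
    return R0.inv().apply(np.array(pt)-p0)/750,(R0.inv()*Rt).as_rotvec()/np.pi
E
python3 - <<'E'
from h import *
ca=lambda p:(125+(p[0]+.5)/5.6-.5,200+(p[1]+.5)/5.6-.5)
cb=lambda p:(335+(p[0]+.5)/5-.5,175+(p[1]+.5)/5-.5)
lid=lambda h:np.array([-h/2,50+h*.866])
obs=np.array([ca(p) for p in[(145,369),(380,333),(608,290)]])
def pts(v):
    c,s=np.cos(v[2]),np.sin(v[2]); R=np.array([[c,-s,0],[s,c,0],[0,0,1]])
    L=np.array([[lid(h)[0],y,lid(h)[1]] for h,y in((110,90),(98,0),(78,-90))])
    return L@R.T+[v[0],v[1],0],R
r=least_squares(lambda v:(proj(pts(v)[0],"top")-obs).ravel(),[450,200,0.1]); print("rack",r.x,r.fun)
P,R=pts(r.x); print("lids",P)
ax=R@[-.5,0,.866]
K,T=cam("top"); e=[]
for p in((84,384),(200,373)):
    d=T[:3,:3]@np.linalg.solve(K,[*ca(p),1]); o=P[0]+3*ax; e.append(T[:3,3]+d*(ax@(o-T[:3,3]))/(ax@d))
print("rib",e,np.linalg.norm(e[0]-e[1]),"in rack",R.T@((e[0]-e[1])/np.linalg.norm(e[0]-e[1])), "mid off",R.T@((e[0]+e[1])/2-P[0]-3*ax))
print("collar",ray(cb((318,222)),104,"top"))
D=[ray(cb(p),80,"top") for p in((214,180),(397,274),(405,185),(210,265))]
print(D,(D[0]+D[1])/2,(D[2]+D[3])/2)
a=lambda v:np.degrees(np.arctan2(v[1],v[0])); print("locked",a(D[0]-D[1]),"slot",a(D[2]-D[3]),a(D[3]-D[2]))
C=[ray(cb(p),80,"top") for p in((255,38),(485,155),(375,385),(140,268))]; print("hous",C,a(C[0]-C[1]),a(C[3]-C[2]),a(C[0]-C[3]),a(C[1]-C[2]))
for z in (55,60,65): print("button",ray(cb((213,403)),z,"top"))
E
```

```text
rack [517.88  220.325   0.078] [ 0.015 -0.021 -0.072  0.052  0.058 -0.032]
lids [[456.004 305.744 145.26 ]
 [469.031 216.489 134.868]
 [486.044 127.548 117.548]]
rib [array([450.443, 328.903, 146.57 ]), array([454.054, 283.963, 146.617])] 45.08514103219371 in rack [-0.002  1.    -0.001] mid off [-2.19   0.981 -1.265]
collar [ 557.261 -257.367  104.   ]
[array([ 581.375, -214.938,   80.   ]), array([ 534.778, -300.876,   80.   ]), array([ 577.828, -307.316,   80.   ]), array([ 540.261, -211.092,   80.   ])] [ 558.076 -257.907   80.   ] [ 559.044 -259.204   80.   ]
locked 61.53262475606583 slot -68.67354954383507 111.32645045616493
hous [array([ 650.979, -238.234,   80.   ]), array([ 592.019, -347.11 ,   80.   ]), array([ 481.909, -287.207,   80.   ]), array([ 539.248, -177.404,   80.   ])] 61.56260812935125 62.42664766806808 -28.56528168973393 -28.54759948621191
button [ 475.639 -215.242   55.   ]
button [ 475.405 -214.086   60.   ]
button [ 475.171 -212.931   65.   ]
```

Everything is consistent: the rack fit residual is under 0.1 px, the rib measures 45 mm against 44, and the mill's axes agree to within 1°. Next is the hover pose, with the tool along the cup axis and tool x along the lug line.

```bash
cat >> h.py <<'E'
yr=0.078; Rr=Ro.from_euler('z',yr).as_matrix(); foot=Rr@[0,90,50]+[517.88,220.325,0]; axr=Rr@[-.5,0,.866]
def cupgrasp(back,h=84):
    x=Rr@[0,1,0]; z=-axr; return Ro.from_matrix(np.c_[x,np.cross(z,x),z]), foot+(h-18.7+back)*axr
E
python3 - <<'E'
from h import *
for b in(130,0):
    R,p=cupgrasp(b); print(p,R.as_euler('xyz'),*move(R,p))
E
```

```text
[413.514 302.442 219.13 ] [2.618 0.    1.649] [-0.356 -0.116  0.016] [-0.15  -0.092  0.342]
[478.316 307.507 106.55 ] [2.618 0.    1.649] [-0.433 -0.077  0.166] [-0.15  -0.092  0.342]
```

```bash
python3 -m inch '[[1,[-0.356,-0.116,0.016],[-0.15,-0.092,0.342]],[1,[-0.356,-0.116,0.016],[-0.15,-0.092,0.342]],[1,[-0.356,-0.116,0.016],[-0.15,-0.092,0.342]],[1,[-0.356,-0.116,0.016],[-0.15,-0.092,0.342]],[1,[-0.356,-0.116,0.016],[-0.15,-0.092,0.342]]]'
python3 - <<'E'
from h import *
R,p=cupgrasp(130); print(*move(R,p),arm.read_state()["q"])
E
```

```text
t: 0.72
tcp_pos: [415.6, 300.6, 219.2]
orientation: [2.725, 0.051, 1.885]
ft_force: [0.9, 0.7, -0.2]
opening: 1.001
finger_force: 0.0
[ 0.003 -0.002 -0.001] [-0.032 -0.02   0.074] [ 0.544 -0.001 -0.501  0.674 -0.138  1.763]
```

```bash
python3 -m inch '[[1,[0.003,-0.002,-0.001],[-0.032,-0.02,0.074]],[1,[0.003,-0.002,-0.001],[-0.032,-0.02,0.074]],[1,[0.003,-0.002,-0.001],[-0.032,-0.02,0.074]],[1,[0.003,-0.002,-0.001],[-0.032,-0.02,0.074]]]'
python3 - <<'E'
from h import *
import cv2
s=arm.read_state(); R,p=cupgrasp(130); print(*move(R,p,s),s["q"],s["orientation"])
im=arm.capture("wrist")[:,:,::-1].copy(); C=cam("wrist",s)
P=[foot+110*axr,foot+113*axr+22*Rr[:,1],foot+113*axr-22*Rr[:,1]]
print(proj(P,"wrist",C))
for q in proj(P,"wrist",C): cv2.circle(im,tuple(q.round().astype(int).tolist()),2,(0,255,0),-1)
cv2.imwrite("pics/w1.png",im)
E
```

```text
t: 1.23
tcp_pos: [411.8, 304.6, 219.3]
orientation: [2.622, 0.003, 1.659]
ft_force: [0.5, 0.6, -0.3]
opening: 1.003
finger_force: 0.0
[-0.003  0.002  0.001] [-0.001 -0.001  0.003] [ 0.62  -0.023 -0.57   0.567 -0.257  2.042] [2.622 0.003 1.659]
[[284.112 210.35 ]
 [284.418 184.722]
 [283.824 237.003]]
```

View pics/w1.png

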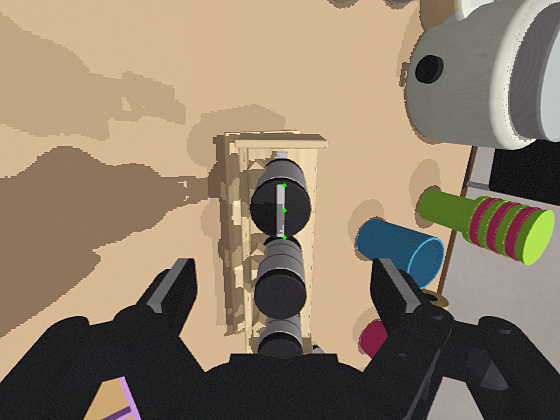

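The rib shows at about x=281 where I predicted 284, so the cup sits about 2 mm along tool −y. The other axis and the angle agree. I'll correct for that, descend and grip.

Run:
```python
from h import *
R,p=cupgrasp(0); p=p-1.8*R.as_matrix()[:,1]; print(*move(R,p))
```

```text
[-0.003 -0.     0.174] [-0.001 -0.001  0.003]
```

```bash
python3 -m inch '[[1,[-0.003,0,0.06],[-0.001,-0.001,0.003]],[1,[-0.003,0,0.12],[-0.001,-0.001,0.003]],[1,[-0.003,0,0.15],[-0.001,-0.001,0.003]],[1,[-0.003,0,0.174],[-0.001,-0.001,0.003]],[1,[-0.003,0,0.174],[-0.001,-0.001,0.003]]]'
python3 -m inch '[[0.2,[0,0,0],[0,0,0]],[0.2,[0,0,0],[0,0,0]],[0,[0,0,0],[0,0,0]],[0,[0,0,0],[0,0,0]],[0,[0,0,0],[0,0,0]]]'
python3 -m inch '[[0,[0,0,0],[0,0,0]],[0,[0,0,0],[0,0,0]]]'
```

```text
t: 1.9
tcp_pos: [476.7, 307.1, 105.0]
orientation: [2.62, 0.002, 1.647]
ft_force: [-0.5, -0.5, 0.8]
opening: 1.0
finger_force: 0.0
t: 2.52
tcp_pos: [476.4, 307.8, 106.9]
orientation: [2.617, 0.0, 1.648]
ft_force: [-6.2, -1.0, 6.4]
opening: 0.569
finger_force: 59.8
t: 2.78
tcp_pos: [476.3, 307.7, 106.9]
orientation: [2.617, 0.0, 1.648]
ft_force: [-5.7, -1.1, 6.0]
opening: 0.578
finger_force: 59.8
```

```bash
python3 - <<'E'
from h import *
p=arm.read_state()["tcp_pos"]; print((p-foot)@axr, Rr.T@((p-foot)-((p-foot)@axr)*axr))
E
python3 -m inch '[[0,[0,0,-0.03],[0,0,0]],[0,[0,0,-0.08],[0,0,0]],[0,[0,0,-0.14],[0,0,0]],[0,[0,0,-0.2],[0,0,0]],[0,[0,0,-0.2],[0,0,0]]]'
python3 - <<'E'
from h import *
def mill(z,ang,off=(0,0)):
    a=np.radians(ang); x=np.array([np.cos(a),np.sin(a),0]); zz=np.array([0,0,-1.]); return Ro.from_matrix(np.c_[x,np.cross(zz,x),zz]),np.array([557.7+off[0],-257.6+off[1],z])
R,p=mill(260,111.5); s=arm.read_state(); print(s["q"],*move(R,p,s))
E
```

```text
66.59270690395489 [-1.297  0.376 -0.746]
t: 3.4
tcp_pos: [401.4, 302.6, 239.5]
orientation: [2.613, -0.002, 1.649]
ft_force: [-0.1, 0.3, -2.9]
opening: 0.575
finger_force: 64.9
[ 0.635 -0.054 -0.545  0.619 -0.268  2.065] [-0.761  0.144  0.05 ] [ 0.167  0.024 -0.093]
```

```bash
python3 -m inch '[[0,[-0.761,0.144,0.05],[0.167,0.024,-0.093]],[0,[-0.761,0.144,0.05],[0.167,0.024,-0.093]],[0,[-0.761,0.144,0.05],[0.167,0.024,-0.093]],[0,[-0.761,0.144,0.05],[0.167,0.024,-0.093]],[0,[-0.761,0.144,0.05],[0.167,0.024,-0.093]]]'
cat >> h.py <<'E'
def mill(z,ang,off=(0,0)):
    a=np.radians(ang); x=np.array([np.cos(a),np.sin(a),0]); zz=np.array([0,0,-1.]); return Ro.from_matrix(np.c_[x,np.cross(zz,x),zz]),np.array([557.7+off[0],-257.6+off[1],z])
E
python3 - <<'E'
from h import *
R,p=mill(260,111.5); s=arm.read_state(); print(s["q"],*move(R,p,s))
E
```

```text
t: 4.03
tcp_pos: [481.5, 21.5, 244.4]
orientation: [-3.134, 0.001, 1.946]
ft_force: [1.2, 2.1, -1.8]
opening: 0.571
finger_force: 64.9
[-0.122  0.19  -0.111  1.276 -0.005  1.074] [-0.383 -0.042 -0.02 ] [-0.003  0.    -0.   ]
```

```bash
python3 -m inch '[[0,[-0.383,-0.042,-0.02],[-0.002,0,0]],[0,[-0.383,-0.042,-0.02],[-0.002,0,0]],[0,[-0.383,-0.042,-0.02],[-0.002,0,0]],[0,[-0.383,-0.042,-0.02],[-0.002,0,0]],[0,[-0.383,-0.042,-0.02],[-0.002,0,0]]]'
python3 - <<'E'
from h import *
R,p=mill(260,111.5); s=arm.read_state(); print(s["q"],*move(R,p,s))
E
```

```text
t: 4.65
tcp_pos: [556.2, -257.8, 260.4]
orientation: [3.141, 0.002, 1.944]
ft_force: [0.0, 1.1, -2.7]
opening: 0.572
finger_force: 64.9
[-0.567  0.414  0.259  1.414 -0.001  0.631] [-0.     0.002  0.001] [ 0.     0.001 -0.001]
```

```bash
python3 -m inch '[[0,[0,0.002,0.05],[0,0.001,-0.001]],[0,[0,0.002,0.093],[0,0.001,-0.001]],[0,[0,0.002,0.093],[0,0.001,-0.001]],[0,[0,0.002,0.093],[0,0.001,-0.001]]]'
python3 - <<'E'
from h import *
import cv2
s=arm.read_state(); R,p=mill(190,111.5); print(*move(R,p,s),s["tcp_pos"])
C=cam("wrist",s); w=arm.capture("wrist")[:,:,::-1].copy(); sc=arm.capture("scene")[:,:,::-1].copy()
tc=s["tcp_pos"]; Rt=Ro.from_euler('xyz',s["orientation"]).as_matrix()
f=tc+66.6*Rt[:,2]; t=np.linspace(0,2*np.pi,37)
circ=lambda c,r:c+r*np.c_[np.cos(t),np.sin(t),0*t]
m=np.array([557.7,-257.6,104])
def lug(k): return f+Rt[:,0]*32*k-np.array([0,0,-8.5])
outs=[]
for im,n,CC,(x0,y0,w_,f_) in((w,"wrist",C,(183,20,200,4)),(sc,"scene",None,(130,200,130,4))):
    big=cv2.resize(im[y0:y0+150,x0:x0+w_],None,fx=4,fy=4,interpolation=3)
    q=lambda P:((proj(P,n,CC)-[x0,y0]+.5)*4-.5).round().astype(np.int32)
    for c,r,col in((m,27,(0,255,0)),(m,40,(0,255,0)),(f,25,(0,0,255)),(f+[0,0,110],25,(0,0,255))):
        cv2.polylines(big,[q(circ(c,r))],True,col,1)
    for k in(1,-1):
        for a in q(lug(k)): cv2.circle(big,tuple(a.tolist()),4,(255,0,0),-1)
    a=np.radians(111.5)
    for k in(1,-1):
        for b in q(m+34.5*k*np.array([np.cos(a),np.sin(a),0])): cv2.circle(big,tuple(b.tolist()),4,(0,255,255),-1)
    cv2.imwrite(f"pics/{n}2.png",big)
E
```

```text
t: 5.15
tcp_pos: [557.8, -254.6, 192.9]
orientation: [3.14, 0.0, 1.949]
ft_force: [0.3, 0.8, -1.1]
opening: 0.572
finger_force: 65.1
[-0.004 -0.002  0.004] [0.001 0.    0.001] [ 557.837 -254.56   192.888]
```

View pics/wrist2.png

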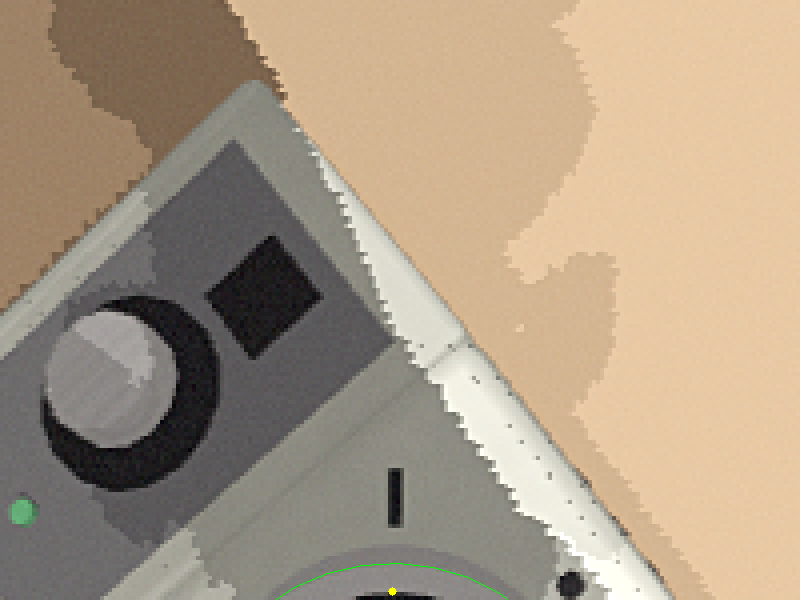

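View pics/scene2.png

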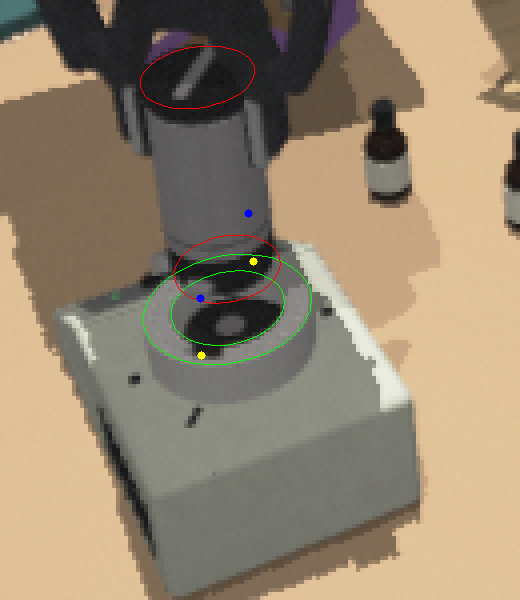

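The wrist view agrees with the predicted collar: the slot end is at (395,595) against a predicted (392,591), under 1 mm off. The scene view shows the cup upright, with the rib along the slot line. I'll go down to just above the rim.

Run:
```python
from h import *
s=arm.read_state(); R,p=mill(174,111.5); print(*move(R,p,s),s["tcp_pos"])
```

```text
[-0.003 -0.002  0.026] [0.001 0.    0.001] [ 558.095 -254.628  193.325]
```

```bash
python3 -m inch '[[0,[-0.003,-0.002,0.026],[0.001,0,0.001]],[0,[-0.003,-0.002,0.026],[0.001,0,0.001]],[0,[-0.003,-0.002,0.026],[0.001,0,0.001]]]'
python3 - <<'E'
from h import *
s=arm.read_state(); R,p=mill(174,111.5); print(*move(R,p,s),s["tcp_pos"])
E
```

```text
t: 5.62
tcp_pos: [557.3, -257.1, 173.5]
orientation: [-3.14, 0.0, 1.946]
ft_force: [-0.4, 0.5, -1.7]
opening: 0.57
finger_force: 65.1
[-0.001  0.    -0.001] [-0.  0. -0.] [ 557.323 -257.068  173.492]
```

Next I descend in 3 mm rows, watching the force.

```bash
python3 -m inch '[[0,[-0.0005,0,0.004],[0,0,0]],[0,[-0.0005,0,0.008],[0,0,0]],[0,[-0.0005,0,0.012],[0,0,0]],[0,[-0.0005,0,0.012],[0,0,0]]]'; python3 -m inch '[[0,[0,0,0.004],[0,0,0]],[0,[0,0,0.004],[0,0,0]],[0,[0,0,0.004],[0,0,0]]]'
```

```text
t: 6.12
tcp_pos: [557.2, -257.3, 163.2]
orientation: [-3.14, -0.001, 1.946]
ft_force: [0.7, -0.1, -3.0]
opening: 0.572
finger_force: 64.7
t: 6.5
tcp_pos: [557.2, -257.3, 160.4]
orientation: [-3.14, -0.001, 1.946]
ft_force: [2.5, -0.7, -3.3]
opening: 0.572
finger_force: 64.6
```

The foot is at about 94 mm with no rim contact, so the lugs are in the slots. Now I push down.

```bash
python3 -m inch '[[0,[0,0,0.004],[0,0,0]],[0,[0,0,0.008],[0,0,0]],[0,[0,0,0.008],[0,0,0]]]'; python3 -m inch '[[0,[0,0,0.003],[0,0,0]],[0,[0,0,0.005],[0,0,0]],[0,[0,0,0.005],[0,0,0]]]'
```

```text
t: 6.88
tcp_pos: [557.2, -257.4, 154.5]
orientation: [-3.14, -0.0, 1.946]
ft_force: [2.4, 0.4, 1.2]
opening: 0.576
finger_force: 64.9
t: 7.25
tcp_pos: [557.2, -257.5, 150.9]
orientation: [-3.14, -0.0, 1.945]
ft_force: [0.8, 1.0, 4.7]
opening: 0.573
finger_force: 65.2
```

```bash
python3 -m inch '[[0,[0,0,0.002],[0,0,0]],[0,[0,0,0.004],[0,0,0]],[0,[0,0,0.004],[0,0,0]]]'
```

```text
t: 7.62
tcp_pos: [557.2, -257.5, 148.2]
orientation: [-3.14, 0.0, 1.946]
ft_force: [0.5, 0.3, 6.9]
opening: 0.571
finger_force: 65.3
```

```bash
python3 -m inch '[[0,[0,0,0.001],[0,0,0]],[0,[0,0,0.002],[0,0,0]],[0,[0,0,0.002],[0,0,0]]]'
```

```text
t: 8.0
tcp_pos: [557.2, -257.5, 146.8]
orientation: [-3.14, 0.0, 1.945]
ft_force: [0.3, -0.1, 8.8]
opening: 0.572
finger_force: 65.4
```

Net push is about 10.5 N, which puts the pad travel near 9.5 mm, past the 7 mm the lugs need to clear. Now the clockwise turn (+ about tool z).

```bash
python3 -m inch '[[0,[0,0,0],[0,0,0.04]],[0,[0,0,0],[0,0,0.08]],[0,[0,0,0],[0,0,0.12]]]'
python3 - <<'E'
from h import *
print(arm.read_state()["ft_torque"])
E
```

```text
t: 8.38
tcp_pos: [557.3, -257.4, 146.9]
orientation: [-3.141, 0.001, 1.565]
ft_force: [0.7, 0.5, 9.5]
opening: 0.57
finger_force: 65.6
[ 0.323 -0.338  0.082]
```

```bash
python3 -m inch '[[0,[0,0,0],[0,0,0.04]],[0,[0,0,0],[0,0,0.08]],[0,[0,0,0],[0,0,0.12]],[0,[0,0,0],[0,0,0.157]],[0,[0,0,0],[0,0,0.157]]]'
python3 - <<'E'
from h import *
print(arm.read_state()["ft_torque"])
E
```

```text
t: 9.0
tcp_pos: [557.4, -257.4, 146.9]
orientation: [-3.141, 0.001, 1.074]
ft_force: [1.9, 1.0, 8.7]
opening: 0.573
finger_force: 65.4
[ 0.173 -0.426 -0.011]
```

```bash
python3 -m inch '[[0,[0,0,-0.003],[0,0,0]],[0,[0,0,-0.005],[0,0,0]],[0,[0,0,-0.007],[0,0,0]],[0,[0,0,-0.007],[0,0,0]]]'; python3 -m inch '[[0,[0,0,-0.002],[0,0,0]],[0,[0,0,-0.002],[0,0,0]]]'
```

```text
t: 9.5
tcp_pos: [557.4, -257.4, 151.9]
orientation: [-3.141, 0.001, 1.075]
ft_force: [2.0, 0.2, 5.7]
opening: 0.572
finger_force: 65.3
t: 9.75
tcp_pos: [557.3, -257.4, 153.1]
orientation: [-3.141, 0.001, 1.075]
ft_force: [3.8, -0.0, 4.0]
opening: 0.569
finger_force: 64.4
```

```bash
python3 -m inch '[[0,[0,0,-0.001],[0,0,0]],[0,[0,0,-0.0015],[0,0,0]],[0,[0,0,-0.0015],[0,0,0]]]'
```

```text
t: 10.12
tcp_pos: [557.4, -257.4, 153.4]
orientation: [-3.14, 0.001, 1.075]
ft_force: [6.7, -0.5, -6.4]
opening: 0.571
finger_force: 63.5
```

The pull resistance jumped, so the lugs are in the notch. I release and lift away.

```bash
python3 -m inch '[[1,[0,0,0],[0,0,0]],[1,[0,0,0],[0,0,0]],[1,[0,0,0],[0,0,0]],[1,[0,0,0],[0,0,0]],[1,[0,0,0],[0,0,0]]]'; python3 -m inch '[[1,[0,0,-0.04],[0,0,0]],[1,[0,0,-0.1],[0,0,0]],[1,[0,0,-0.16],[0,0,0]],[1,[0,0,-0.16],[0,0,0]]]'
python3 - <<'E'
from h import *
import cv2
im=arm.capture("scene")[:,:,::-1].copy(); a=cv2.resize(im[180:350,120:260],None,fx=3.5,fy=3.5,interpolation=3)
s=arm.read_state(); C=cam("wrist",s); w=arm.capture("wrist")[:,:,::-1].copy()
Rm=Ro.from_euler('z',61.55-90,degrees=True).as_matrix(); m=np.array([557.7,-257.6,0])
for P in ([0,22,202],[0,-22,202],[0,0,199]):
    for n,i,CC in (("w",w,C),):
        q=proj(m+Rm@P,"wrist",C)[0]; cv2.circle(w,tuple(q.round().astype(int).tolist()),2,(0,255,0),-1)
b=w
h=max(a.shape[0],b.shape[0]); pad=lambda x:cv2.copyMakeBorder(x,0,h-x.shape[0],0,0,0)
o=np.hstack([pad(a),pad(b)]); o=cv2.resize(o,None,fx=.76,fy=.76); print(o.shape,s["tcp_pos"]); cv2.imwrite("pics/lock.png",o)
E
```

```text
t: 10.75
tcp_pos: [557.0, -257.4, 154.1]
orientation: [-3.14, 0.001, 1.075]
ft_force: [-0.2, 0.1, 0.3]
opening: 0.996
finger_force: 0.0
t: 11.25
tcp_pos: [558.3, -257.9, 277.3]
orientation: [3.138, 0.002, 1.075]
ft_force: [-0.3, 0.0, -0.4]
opening: 0.999
finger_force: 0.0
(452, 798, 3) [ 557.823 -257.625  275.236]
```

View pics/lock.png

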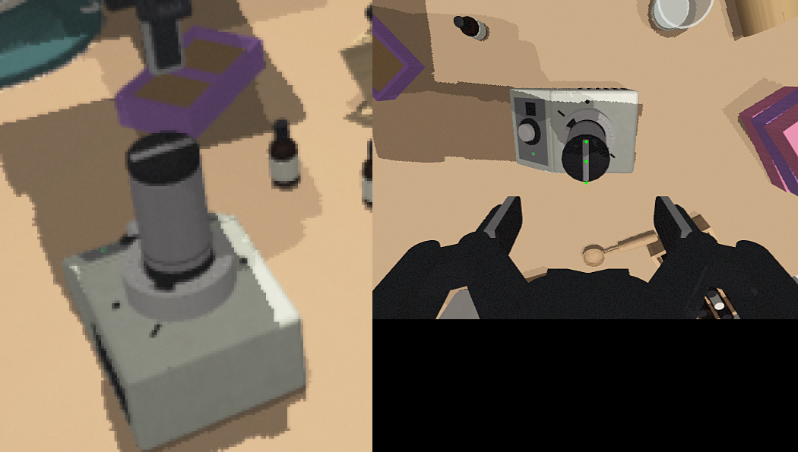

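The cup stands upright and the rib matches the locked line (the green dots lie on it). Next I triangulate the button from the top and wrist views and plan the press.

```bash
cat >> h.py <<'E'
Rm=Ro.from_euler('z',61.55-90,degrees=True).as_matrix(); n=Rm@[-np.sin(np.radians(32.7)),0,np.cos(np.radians(32.7))]
def btn(B,out):
    x=Rm[:,1]; z=-n; return Ro.from_matrix(np.c_[x,np.cross(z,x),z]),B+out*n
E
python3 - <<'E'
from h import *
s2={"orientation":[3.14,0,1.949],"tcp_pos":np.array([557.84,-254.56,192.89])}
s=arm.read_state()
obs=[((335+213.5/5-.5,175+403.5/5-.5),cam("top")),((183+111.5/4-.5,20+379.5/4-.5),cam("wrist",s2)),((204.7,172.4),cam("wrist",s))]
for k in((0,1),(0,1,2)):
    r=least_squares(lambda B:np.r_[tuple(proj(B,0,obs[i][1])[0]-obs[i][0] for i in k)],[475,-214,60]); print(r.x,r.fun, Rm.T@(r.x-[557.7,-257.6,0]))
B=r.x
R,p=btn(B,40); print(p,*move(R,p,s),s["q"])
E
```

```text
[ 475.447 -210.661   69.894] [-0.483 -0.205 -0.137  0.132] [-94.681   2.086  69.894]
[ 474.028 -211.87    58.879] [-0.991  0.608  0.763  0.487 -0.779  0.686] [-95.353   0.346  58.879]
[ 455.028 -201.575   92.54 ] [ 0.001 -0.155  0.242] [-0.182  0.     0.   ] [-0.565  0.418  0.303  1.457 -0.001  1.502]
```

Run:
```python
from h import *
B=np.array([557.7,-257.6,0])+Rm@[-95.3,0.3,63]; s=arm.read_state()
R,p=btn(B,140); print(p,*move(R,p,s))
```

```text
[ 407.552 -175.905  180.812] [ 0.001 -0.227  0.125] [-0.182  0.     0.   ]
```

```bash
python3 -m inch '[[0,[0.001,-0.08,0.02],[-0.04,0,0]],[0,[0.001,-0.15,0.06],[-0.1,0,0]],[0,[0.001,-0.227,0.125],[-0.16,0,0]],[0,[0.001,-0.227,0.125],[-0.182,0,0]],[0,[0.001,-0.227,0.125],[-0.182,0,0]]]'
python3 - <<'E'
from h import *
B=np.array([557.7,-257.6,0])+Rm@[-95.3,0.3,63]; s=arm.read_state()
R,p=btn(B,15); print(p,*move(R,p,s))
import cv2
C=cam("wrist",s); w=arm.capture("wrist")[:,:,::-1].copy()
for z in(0,):
    q=proj(B,0,C)[0]; print(q); cv2.circle(w,tuple(q.round().astype(int).tolist()),2,(0,255,0),-1)
cv2.imwrite("pics/b.png",w)
E
```

```text
t: 11.98
tcp_pos: [413.7, -179.3, 184.2]
orientation: [2.597, 0.0, 1.075]
ft_force: [1.2, -1.5, 0.6]
opening: -0.002
finger_force: 0.0
[ 466.927 -208.076   75.623] [ 0.    -0.006  0.166] [-0.008 -0.     0.   ]
[277.827 190.437]
```

View pics/b.png

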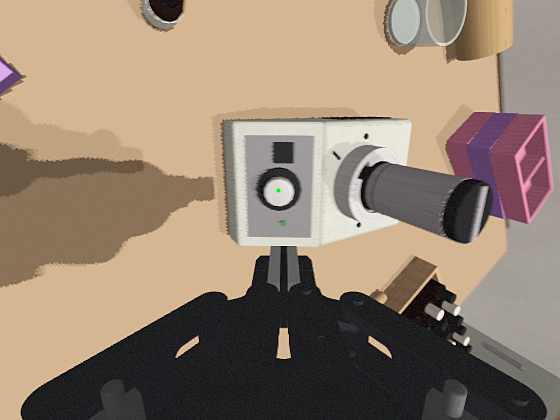

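The predicted point lies on the centre of the button at (278,190). I approach to 15 mm out.

```bash
python3 -m inch '[[0,[0,-0.002,0.08],[-0.002,0,0]],[0,[0,-0.002,0.14],[-0.002,0,0]],[0,[0,-0.002,0.16],[-0.002,0,0]],[0,[0,-0.002,0.16],[-0.002,0,0]],[0,[0,-0.002,0.16],[-0.002,0,0]]]'
python3 - <<'E'
from h import *
B=np.array([557.7,-257.6,0])+Rm@[-95.3,0.3,63]; s=arm.read_state()
R,p=btn(B,0); print(p,*move(R,p,s))
E
```

```text
t: 12.65
tcp_pos: [468.4, -209.1, 82.4]
orientation: [2.594, 0.0, 1.075]
ft_force: [0.7, -0.2, 0.4]
opening: 0.001
finger_force: 0.0
[ 474.052 -211.936   63.   ] [ 0.    -0.006  0.026] [-0.007 -0.     0.   ]
```

```bash
python3 -m inch '[[0,[0,-0.006,0.008],[-0.007,0,0]],[0,[0,-0.006,0.016],[-0.007,0,0]],[0,[0,-0.006,0.02],[-0.007,0,0]],[0,[0,-0.006,0.02],[-0.007,0,0]]]'
python3 -m inch '[[0,[0,0,0.003],[0,0,0]],[0,[0,0,0.006],[0,0,0]],[0,[0,0,0.006],[0,0,0]]]'
```

```text
t: 13.15
tcp_pos: [472.1, -211.1, 67.1]
orientation: [2.572, 0.0, 1.075]
ft_force: [-3.5, 1.6, 2.6]
opening: -0.001
finger_force: 1.9
t: 13.52
tcp_pos: [473.5, -211.9, 64.6]
orientation: [2.57, 0.001, 1.075]
ft_force: [-41.7, 20.8, 62.1]
opening: 0.0
finger_force: 38.7
```

The button is fully in, with more force than I wanted. I back off at once.

```bash
python3 -m inch '[[0,[0,0,-0.06],[0,0,0]],[0,[0,0,-0.12],[0,0,0]],[0,[0,0,-0.18],[0,0,0]],[0,[0,0,-0.18],[0,0,0]],[0,[0,0,-0.18],[0,0,0]]]'
python3 - <<'E'
from h import *
import cv2
s=arm.read_state(); C=cam("wrist",s); w=arm.capture("wrist")[:,:,::-1].copy()
m=np.array([557.7,-257.6,0])
for P in ([0,22,202],[0,-22,202],[-95.3,.3,63]):
    q=proj(m+Rm@P,0,C)[0]; cv2.circle(w,tuple(q.round().astype(int).tolist()),2,(0,255,0),-1)
a=arm.capture("scene")[:,:,::-1][:,:400]
cv2.imwrite("pics/end.png",cv2.resize(np.hstack([a,w]),(800,350)))
E
```

```text
t: 14.15
tcp_pos: [410.4, -177.9, 176.9]
orientation: [2.571, 0.0, 1.075]
ft_force: [-0.4, -0.6, -0.0]
opening: 0.006
finger_force: 0.0
```

View pics/end.png

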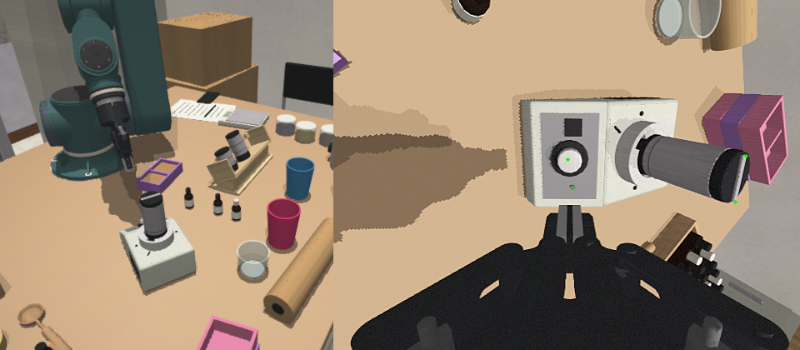

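The cup is still locked, with its rib on the locked line. The button is out again, both cans are in the rack, and everything else is standing. I hand in.

```bash
python3 -c "
from rig import arm
print(arm.hand_in())"
```

```text
the job is handed in; nothing more can be done
None
```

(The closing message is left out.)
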